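# Making up two shoe-care kits

## Task

Make up two shoe-care kits. In the rectangular tray put the shoe tree whose heel slide is pulled out, the round polish tin and the closed multi-tool; in the round saucer put the shoe tree whose heel slide is pushed in and the shoe brush. Each thing must lie flat on the floor of its tray, the same way up as it was found, with the heel slides left as they are; leave the white bowl where it stands.

Things in the scene. Friction and masses are not known exactly. Their poses are not given: they have to be found in the camera images.
- tree_out: Grey plastic shoe tree, heel PULLED OUT, 222 mm long, flat underside. Origin: underside, middle of forefoot block; x to the toe, z up. Forefoot block x -45 to 45, 50 wide (y), 40 high: grip across it. Round toe (r 25, 32 high) to x 70. Behind: sleeve (18 diameter, axis 18 high) to x -75, thin rod, heel block (32 long, 36 wide, 36 high) ending at x -151. 130 to 220 g.
- tree_in: Grey plastic shoe tree with the heel PUSHED IN, otherwise identical to tree_out (same frame, same forefoot, same mass): about 187 mm long, its heel block reaches only about x = -118.
- tree_out_heel (a joint): Heel slide of tree_out, m: 0 pushed in (10 mm of thin rod shows between sleeve and heel block), 0.035 pulled out fully (45 mm of rod shows). Held by about 5 N of friction. Starts at 0.032 to 0.035.
- tree_in_heel (a joint): Heel slide of tree_in, m: same meaning. Starts at 0 to 0.003.
- brush: Shoe brush lying bristles down: orange plastic back 130 (x) by 44 (y), on a stiff black bristle block 120 by 38; 40 high in all (back from 20 to 40). Origin: centre of the underside; z up. 80 to 145 g.
- multitool: Closed steel multi-tool lying flat, 105 (x) by 36 (y) by 18 high. Origin: centre of the underside; z up. 220 g.
- tin: Round flat metal polish tin, 58 diameter, 25 high, standing on its base. Origin: centre of the underside; z up. 90 g.
- boot_tray: Rectangular dark metal tray, fixed, outer 210 (x, short side) by 280 (y, long side), walls 5 thick, rim 16 above the table. Origin: centre of its underside, on the table. Its floor is 5 above the origin; inside 200 by 270.
- saucer: Round terracotta plant saucer, fixed, 280 diameter at the rim, 16 high, wall 5. Origin: centre of its underside, on the table. Its flat floor is 5 above the origin, with an inner radius of about 129 at the floor.
- bowl: White ceramic bowl, 120 diameter at the rim, 55 high, standing loose among the stock. Not part of any kit. Origin: centre of the underside.
Not all that is in view belongs to the job. Of the things that look like the multitool, the smaller one is meant. Leave any turquoise look-alike of the tree_in alone.

How it is judged:
By the outcome, as a careful person would: the job done as asked, in the order asked, and still so for the second after the job is handed in, with the robot touching nothing.
It also fails if it takes over 128 s, if anything falls off the work surface, if the arm or the gripper's body presses on something with over 40 N, if the wrist force passes 120 N, or if a joint passes its speed limit or range.

## Robot

A 6-joint arm with a two-finger parallel gripper is mounted at the origin on the work surface. World frame = base frame: x ahead of the robot, y to its left, z up, the work surface at z = 0. Lengths are in m, angles in rad, forces in N, time in s.
With the tool pointing down it reaches from about 0.35 to 0.975 m from the base axis. Payload 4.9 kg.
Tool frame: the origin (TCP) lies midway between the tips of the shut fingers; the grasp point (between the pads) lies ctrl.grip_depth behind it (ctrl.grip_depth is the distance from the TCP to the grasp point, in m); z points along the fingers, y is the line along which they close (so a half turn about z gives the same grasp; the last joint's range is limited). The gripper opens to 85 mm and grips with 20 to 120 N. Pads are 22 mm wide; open, the fingers measure 114 mm over their backs; the gripper's body (76 mm by 85 mm) begins 54 mm behind the grasp point. The pads swing forward as they close: fully open they stand 13 mm farther back than shut.
Start: joints at [-1.364, 0.053, 1.613, -0, 1.476, -0.119], TCP at [0.2, -0.592, 0.231] pointing down, gripper open.
Joint ranges: [-3.01, 3.01], [-1.01, 2.22], [0.06, 2.58], [-1.02, 4.17], [0.09, 2.62], [-3.14, 3.14]. Speed limits (rad/s): [2.57, 2.57, 3.14, 3.14, 3.14, 3.14].

## Interface

Orientations are given as a rotation vector (axis times angle).
In Python, from station import ctrl, get_image, camera_model gives the robot as it stands. The module is installed in compiled form; this text tells all that it offers.
- The arm moves only by the shell command python3 -m crank 'ROWS' [FORCE]. ROWS is JSON, a list of rows, each a list of 7 numbers: the shift along the tool's x, y, z in mm, then the turn, a rotation vector about the tool's x, y, z in rad, then the opening, from -1 (shut) to 1 (fully open). A call has exactly 10 rows; each row shifts and turns the commanded pose from where the row before left it, along the tool's axes as they then stand; what a row does not reach is not made up. A row lasts 1/12 s, in which the tool goes at most 41.7 mm and 7.16 degrees, less where a joint would pass 70% of its speed; a pose out of reach is approached as far as the arm can. A call with a gripper value outside its range is refused whole. The fingers move at their own pace and stop on an object; FORCE is the grip in N (left out, the last holds). Time passes only in rows, so rows that do not move let the fingers close, or fill a call up. It gives the time, the measured TCP pose, the force, the opening and the grip force at its end, in the units of the state.
- ctrl.get_obs(): the state, without advancing time (a new reading comes with each control period).
- get_image(name): name is "scene" or "top" or "wrist"; returns the picture (480x640x3 uint8, red, green, blue); there is no depth.
- camera_model(name): a dict with "vertical_fov" (degrees; the focal length in pixels is half the picture's height over the tangent of half this angle, whatever the lens; pixels are square), "cx", "cy" (the principal point, pixels), "k1" (the pictures are not rectified: a ray, as slopes to the right and down, at radius r is drawn at 1 + k1 r^2 times it, then the intrinsics apply), "R" (3x3) and "t" (3): a world point X has camera coordinates R X + t; the wrist camera has in their place "hand_eye" (4x4, takes a point from camera to tool coordinates, whose origin is the TCP and whose axes are the flange's). Camera axes: x right, y down, z forward; pixel columns grow to the right and rows downward; lengths in m; the calibration is good to about 2 mm. A picture is of the moment at which its call begins: read the wrist's pose just before it. camera_model takes no time and is no camera call.
- ctrl.finish_job(): hands the job in; it is judged then, once.
The state is a dict: "t": time; "q": joint angles; "dq": joint speeds; "effort": joint torques, N m; "tool_pos": TCP position; "tool_rot": TCP orientation; "contact_force": force on the tool from outside, world axes, zero at the start; "wrist_torque": the same for the moment, N m; "opening": finger opening in m; "grip_force": force on a finger pad.
Only numpy, scipy, OpenCV 4.12 (cv2) and the standard library are available. Lean on these libraries where they do the work, as an engineer would, in place of code of your own. Each camera call takes 0.05 s, during which the arm holds its last target. There are 200 camera calls.

## Working session

There is one attempt and no reset: what is moved stays moved. The work goes in short steps, Python scripts to look and compute and a shell command to move; the robot and the scene stay as the last step left them, time stands still between calls to the robot, and variables do not carry over. Pictures are saved under pics/ and viewed, at most 14 in all, crops included, and the job is handed in when it is done.

```bash
mkdir -p pics; ls
python3 - <<'E'
from station import ctrl,get_image,camera_model
import cv2,numpy as np
np.set_printoptions(precision=4,suppress=True)
o=ctrl.get_obs();print(o,ctrl.grip_depth)
for n in("scene","top","wrist"):
    cv2.imwrite(f"pics/{n}0.png",get_image(n)[:,:,::-1]);print(n,camera_model(n))
E
```

```text
pics
{'t': 0.0, 'q': array([-1.364 ,  0.0534,  1.6143,  0.    ,  1.476 , -0.119 ]), 'dq': array([ 0.0009, -0.0006, -0.0006, -0.0001,  0.0006,  0.0006]), 'effort': array([  0.0016, -39.3681, -37.0173,  -0.0001,   0.0071,  -0.    ]), 'tool_pos': array([ 0.1999, -0.5915,  0.23  ]), 'tool_rot': array([-3.0979, -0.5092,  0.0001]), 'contact_force': array([-0.0332,  0.0843,  0.1009]), 'wrist_torque': array([-0.027 ,  0.0387, -0.0177]), 'grip_force': 0.0, 'opening': 0.08520397494384162} 0.0187
scene {'vertical_fov': 49.844100617468825, 'cx': 322.2672779113688, 'cy': 238.98530759041233, 'k1': -0.08382397684999851, 'R': array([[-0.3298,  0.944 ,  0.0073],
       [ 0.7499,  0.2666, -0.6054],
       [-0.5735, -0.1942, -0.7959]]), 't': array([ 0.1495, -0.3349,  1.6129])}
top {'vertical_fov': 56.563962138427534, 'cx': 313.4735865919438, 'cy': 235.71599318891668, 'k1': 0.01779919066268268, 'R': array([[ 0.0204, -0.9994,  0.0288],
       [-0.9947, -0.0232, -0.1001],
       [ 0.1007, -0.0266, -0.9946]]), 't': array([-0.0196,  0.4968,  1.0179])}
wrist {'vertical_fov': 69.25520420034023, 'cx': 320.2793473911124, 'cy': 237.27458126807528, 'k1': -0.026198341917876657, 'hand_eye': array([[-0.0004, -0.9594, -0.2819,  0.0709],
       [ 1.    ,  0.    , -0.0014, -0.0007],
       [ 0.0014, -0.2819,  0.9594, -0.1426],
       [ 0.    ,  0.    ,  0.    ,  1.    ]])}
```

View pics/top0.png

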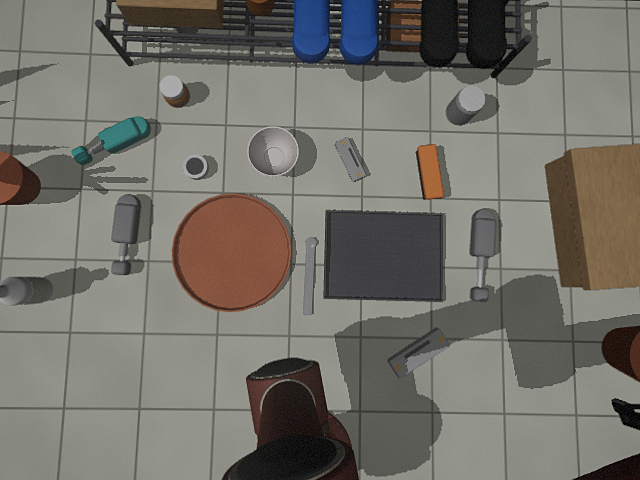

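View pics/scene0.png

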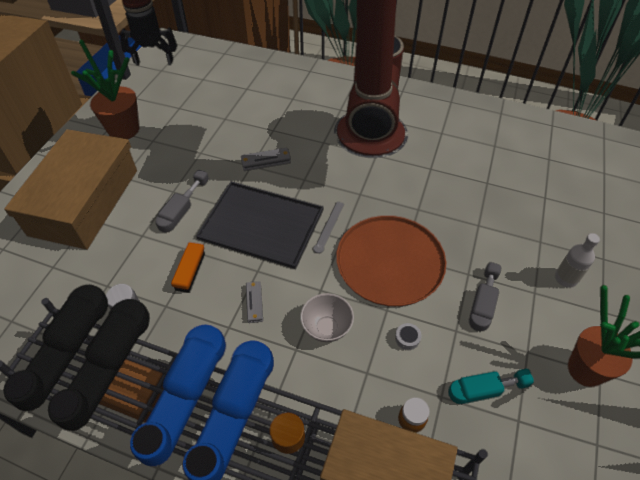

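The top view shows two grey trees: the left one at (125,235) and the right one at (482,250). There is a turquoise look-alike at (112,138), two multi-tool-like items at (350,158) and (417,352), and a bar at (310,275). The tin candidates are the ring at (196,167) and the capped jars at (175,90) and (467,105). I'll check these in one crop mosaic.

Run:
```python
import cv2,numpy as np
t=cv2.imread("pics/top0.png");s=cv2.imread("pics/scene0.png")
def c(im,x,y,w=66,h=75):
    a=im[y:y+h,x:x+w];a=cv2.resize(a,(w*4,h*4),interpolation=cv2.INTER_CUBIC)
    for k in range(0,w,10): cv2.putText(a,str(x+k),(k*4,8),0,.3,(0,255,255),1);a[8:12,k*4]=(0,255,255)
    for k in range(0,h,10): cv2.putText(a,str(y+k),(0,k*4+4),0,.28,(0,255,0),1);a[k*4,18:24]=(0,255,0)
    return a
m=[[c(t,93,188,66,90),c(t,450,200,66,104)[:360],c(t,385,318,66,90)],[c(t,160,135,66,60),c(t,320,125,66,60),c(t,398,138,66,66)[:240]]]
m=np.vstack([np.hstack(r) for r in m]);print(m.shape);cv2.imwrite("pics/mosT.png",m)
m=[[c(s,462,255,66,75),c(s,148,165,66,75),c(s,235,130,66,75)],[c(s,378,300,66,75),c(s,222,265,66,75),c(s,158,232,66,75)]]
m=np.vstack([np.hstack(r) for r in m]);cv2.imwrite("pics/mosS.png",m)
```

```text
(600, 792, 3)
```

View pics/mosT.png

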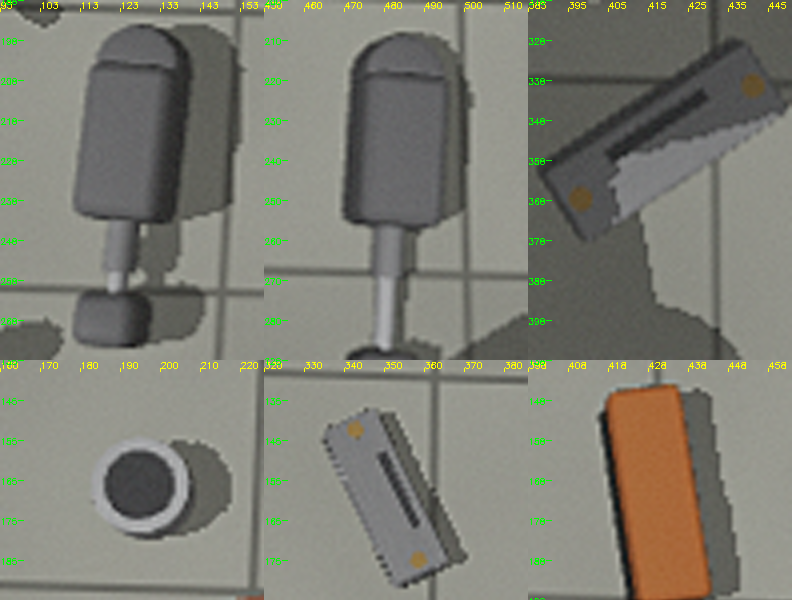

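View pics/mosS.png

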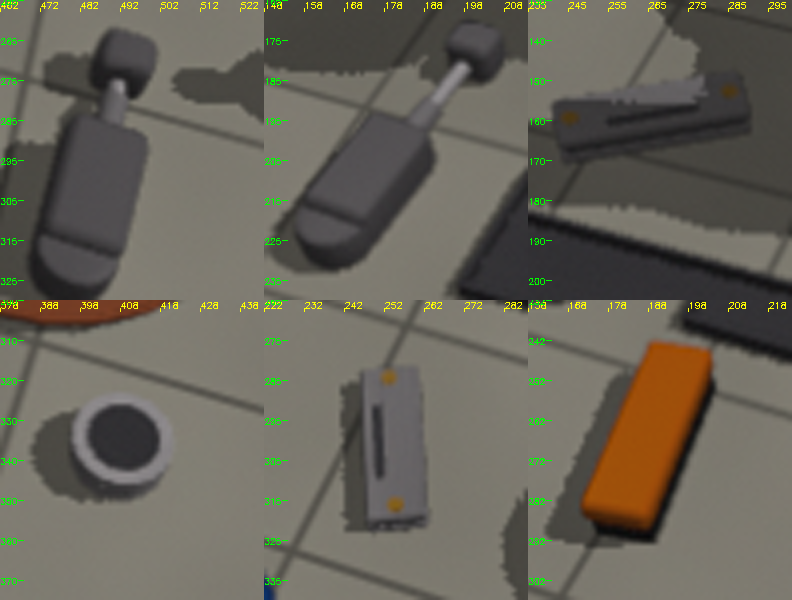

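```bash
cat > h.py <<'E'
import numpy as np,cv2
from station import camera_model,ctrl
from scipy.spatial.transform import Rotation as Ro
np.set_printoptions(precision=4,suppress=True)
def ray(cam,px,pose=None):
    m=camera_model(cam);f=240/np.tan(np.radians(m["vertical_fov"]/2))
    K=np.array([[f,0,m["cx"]],[0,f,m["cy"]],[0,0,1]])
    n=cv2.undistortPoints(np.array([[px]],float),K,np.array([m["k1"],0,0,0]))[0,0]
    d=np.array([n[0],n[1],1.])
    if cam=="wrist":
        H=m["hand_eye"];R=Ro.from_rotvec(pose[1]).as_matrix()
        return R@H[:3,3]+pose[0], R@H[:3,:3]@d
    R=m["R"];return -R.T@m["t"],R.T@d
def onz(r,z): return r[0]+r[1]*(z-r[0][2])/r[1][2]
def tri(rs):
    A=0;b=0
    for o,d in rs:
        d=d/np.linalg.norm(d);P=np.eye(3)-np.outer(d,d);A=A+P;b=b+P@o
    x=np.linalg.solve(A,b);return x,[1000*np.linalg.norm(np.cross(x-o,d/np.linalg.norm(d))) for o,d in rs]
E
python3 - <<'E'
from h import *
T=lambda p:ray("top",p);S=lambda p:ray("scene",p)
def q(n,a,b):
    x,e=tri([T(a),S(b)]);print(n,x,e);return x
def ang(a,b,z): 
    v=onz(T(b),z)-onz(T(a),z);return np.degrees(np.arctan2(v[1],v[0]))
for n,o,so,tc,sc in [
 ("tree_in",(93,188),(462,255),[(92,65),(176,72),(77,212),(160,220)],[(43,235),(120,260),(75,115),(148,140)]),
 ("tree_out",(450,200),(148,165),[(93,68),(183,74),(81,215),(176,224)],[(41,185),(104,228),(106,112),(168,150)]),
 ("brush",(398,138),(158,232),[(80,32),(152,25),(110,240),(182,235)],[(55,208),(122,228),(120,42),(184,50)]),
 ("multi rivets",(320,125),(222,265),[(91,70),(154,200)],[(125,77),(132,205)]),
 ("tin",(160,135),(378,300),[(140,125)],[(122,140)])]:
    t=np.array(o)+np.array(tc)/4;s=np.array(so)+np.array(sc)/4
    q(n,t.mean(0),s.mean(0))
    if len(t)==4:
        f=(t[0]+t[1])/2;r=(t[2]+t[3])/2;print("  ang rear->front",ang(r,f,.04), 'len',np.linalg.norm(onz(T(f),.04)-onz(T(r),.04)))
    if len(t)==2: print("  ang",ang(t[1],t[0],.018))
tt=[(327,210),(445,210),(445,300),(324,300)];
for a in tt: print("tray corner z16",onz(T(a),.016)[:2])
# scene view of multitool: rivet order is reversed
im=cv2.imread("pics/top0.png");hsv=cv2.cvtColor(im,cv2.COLOR_BGR2HSV)
m=((hsv[...,0]<14)&(hsv[...,1]>120)).astype('u1');m[:190]=0;m[315:]=0;m[:,:165]=0;m[:,300:]=0
c=max(cv2.findContours(m,0,2)[0],key=cv2.contourArea)[:,0]
p=np.array([onz(T(x),.016)[:2] for x in c.astype(float)]);print("saucer",cv2.minEnclosingCircle(p.astype('f4')),cv2.fitEllipse(p.astype('f4')))
for n,p in [("bowl",(273,150)),("multi2",(417,352)),("bar1",(311,240)),("bar2",(308,312)),("heel_out",(480,294)),("heel_in",(121.2,266.7))]: print(n,onz(T(p),.03)[:2])
E
```

```text
tree_in [0.5144 0.4302 0.0265] [np.float64(2.4815913905332234), np.float64(2.4815913905332803)]
  ang rear->front -2.3225657456544 len 0.0847704261166066
tree_out [ 0.5037 -0.4045  0.034 ] [np.float64(1.0584040553853191), np.float64(1.0584040553851168)]
  ang rear->front -4.687230308526739 len 0.08719996009669595
brush [ 0.6563 -0.2822  0.0302] [np.float64(1.925103554008766), np.float64(1.9251035540088732)]
  ang rear->front 7.814436685201242 len 0.12608749027678212
multi rivets [ 0.6857 -0.0927  0.0151] [np.float64(1.9830012698880528), np.float64(1.9830012698879929)]
  ang 26.309142717538677
tin [0.6557 0.2763 0.0204] [np.float64(1.640406511674556), np.float64(1.6404065116745035)]
tray corner z16 [ 0.5601 -0.0398]
tray corner z16 [ 0.5671 -0.322 ]
tray corner z16 [ 0.354 -0.32 ]
tray corner z16 [ 0.3483 -0.0365]
saucer ((0.45661312341690063, 0.18253061175346375), 0.13852475583553314) ((0.456533819437027, 0.18215084075927734), (0.2733008861541748, 0.27386346459388733), 27.051292419433594)
bowl [0.6981 0.0913]
multi2 [ 0.2359 -0.2499]
bar1 [ 0.4865 -0.003 ]
bar2 [0.321  0.0004]
heel_out [ 0.3699 -0.397 ]
heel_in [0.4156 0.4276]
```

Choices: tree_out is the right tree (484,236), with its long rod showing. tree_in is the left tree (124,223), with a short rod. The multitool is the smaller, lighter one at (351,159), and the larger one at (417,352) stays. The tin is the ring at (195,166), about 58 mm across. The brush is at (431,171). I'll leave the turquoise tree (112,138) and the jars (175,90) and (467,105). Next I move above tree_out and look from near.

```bash
cat >> h.py <<'E'
def go(x,y,z,th,tag=""):
    o=ctrl.get_obs();R=Ro.from_rotvec(o["tool_rot"]).as_matrix();t0=np.degrees(np.arctan2(R[1,0],R[0,0]))
    a=(t0-th+180)%360-180;t=np.radians(th);d=1000*(np.array([x,y,z])-o["tool_pos"])
    dx=d[0]*np.cos(t)+d[1]*np.sin(t);dy=d[0]*np.sin(t)-d[1]*np.cos(t)
    print(f'{tag} t={o["t"]:.1f} now {o["tool_pos"]} th {t0:.1f} tiltz {R[2,2]:.4f} op {o["opening"]:.4f} | turn z {np.radians(a):.3f} rad ({a:.1f}deg) then shift dx {dx:.1f} dy {dy:.1f} dz {-d[2]:.1f} horiz {np.hypot(dx,dy):.0f}')
def snap(name):
    from station import get_image
    o=ctrl.get_obs();p=(o["tool_pos"],o["tool_rot"]);im=get_image("wrist")
    np.savez(f"pics/{name}.npz",p=p[0],r=p[1]);im=im[:,:,::-1].copy();cv2.imwrite(f"pics/{name}.png",im);return im
def pose(name): d=np.load(f"pics/{name}.npz");return d["p"],d["r"]
E
python3 -m crank '[[0,0,0,0,0,0.099,1],[0,0,0,0,0,0.099,1],[0,0,0,0,0,0.099,1],[0,0,0,0,0,0.099,1],[29,-20.8,0,0,0,0,1],[29,-20.8,0,0,0,0,1],[29,-20.8,0,0,0,0,1],[29,-20.8,0,0,0,0,1],[29,-20.8,0,0,0,0,1],[29,-20.8,0,0,0,0,1]]'
python3 -m crank '[[29,-20.8,0,0,0,0,1],[29,-20.8,0,0,0,0,1],[29,-20.8,0,0,0,0,1],[29,-20.8,0,0,0,0,1],[0,0,0,0,0,0,1],[0,0,0,0,0,0,1],[0,0,0,0,0,0,1],[0,0,0,0,0,0,1],[0,0,0,0,0,0,1],[0,0,0,0,0,0,1]]'
python3 - <<'E'
from h import *
snap("w1");go(.5037,-.4045,.03,-4)
E
```

```text
t: 0.98
tool_pos: [0.3835, -0.4785, 0.2309]
tool_rot: [-3.139, 0.111, 0.0]
contact_force: [0.1, -0.1, -0.2]
opening: 0.0854
grip_force: 0.0
t: 1.82
tool_pos: [0.503, -0.4058, 0.2313]
tool_rot: [3.139, -0.113, -0.0]
contact_force: [-0.3, 0.2, -0.0]
opening: 0.0857
grip_force: 0.0
 t=1.9 now [ 0.5031 -0.4057  0.2313] th -4.1 tiltz -1.0000 op 0.0851 | turn z -0.002 rad (-0.1deg) then shift dx 0.5 dy -1.2 dz 201.3 horiz 1
```

View pics/w1.png

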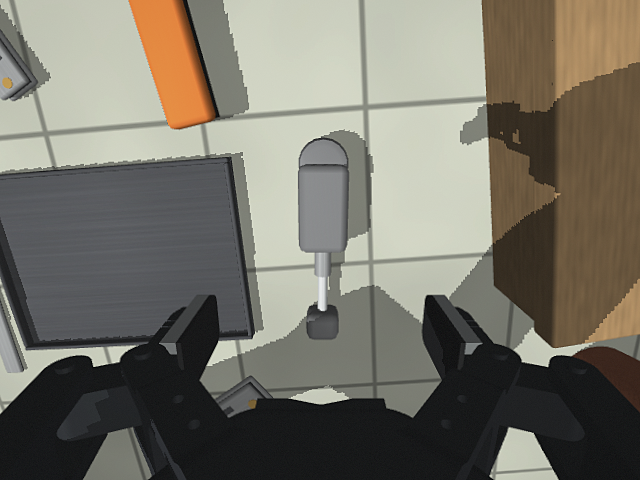

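The wrist view shows tree_out centred below the tool. Its forefoot top corners are near (299,166), (348,166), (300,250) and (347,250), and its heel is at (322,322). The tray corners are near (232,157), (250,336) and (28,347).

Run:
```python
from h import *
P=pose("w1");W=lambda p:ray("wrist",p,P);T=lambda p:ray("top",p);S=lambda p:ray("scene",p)
x,e=tri([W((323.5,208)),T((484.5,236.2))]);print("WT",x,e)
x,e=tri([W((323.5,208)),T((484.5,236.2)),S((174.2,207.2))]);print("WTS",x,e)
c=onz(W((323.5,208)),.04);h=onz(W((322,322)),.036);print("z40",c,"heel",h,"ang",np.degrees(np.arctan2(*(c-h)[1::-1])))
a=onz(W((323.5,166)),.04)-onz(W((323.5,250)),.04);print("len",np.linalg.norm(a))
for p in[(232,157),(250,336),(28,347)]: print(onz(W(p),.016)[:2])
go(c[0],c[1],.008,-3.5)
```

```text
WT [ 0.5041 -0.4081  0.035 ] [np.float64(0.154736999673892), np.float64(0.1547369996739346)]
WTS [ 0.5033 -0.4073  0.0324] [np.float64(0.9492282369050139), np.float64(2.042575925573959), np.float64(2.8601718064724273)]
z40 [ 0.505  -0.4083  0.04  ] heel [ 0.3778 -0.3978  0.036 ] ang -4.708320117438807
len 0.08369509367153949
[ 0.559  -0.3197]
[ 0.3537 -0.3113]
[ 0.3555 -0.0385]
 t=1.9 now [ 0.5031 -0.4057  0.2313] th -4.1 tiltz -1.0000 op 0.0851 | turn z -0.011 rad (-0.6deg) then shift dx 2.1 dy 2.5 dz 223.3 horiz 3
```

```bash
python3 -m crank '[[-5,2.5,20,0,0,0.008,1],[0,0,38,0,0,0,1],[0,0,38,0,0,0,1],[0,0,38,0,0,0,1],[0,0,38,0,0,0,1],[0,0,30,0,0,0,1],[0,0,15,0,0,0,1],[0,0,6,0,0,0,1],[0,0,0,0,0,0,1],[0,0,0,0,0,0,-1]]' 60
python3 -m crank '[[0,0,0,0,0,0,-1],[0,0,0,0,0,0,-1],[0,0,0,0,0,0,-1],[0,0,0,0,0,0,-1],[0,0,0,0,0,0,-1],[0,0,0,0,0,0,-1],[0,0,-5,0,0,0,-1],[0,0,-15,0,0,0,-1],[0,0,-25,0,0,0,-1],[0,0,-35,0,0,0,-1]]'
python3 - <<'E'
from h import *
go(.459,-.18,.1,91)
E
```

```text
t: 2.7
tool_pos: [0.4998, -0.4084, 0.0103]
tool_rot: [3.137, -0.123, 0.004]
contact_force: [-0.0, -0.3, 0.3]
opening: 0.0756
grip_force: 0.0
t: 3.53
tool_pos: [0.4967, -0.405, 0.0862]
tool_rot: [-3.134, 0.123, 0.008]
contact_force: [-0.2, -0.0, -1.8]
opening: 0.049
grip_force: 64.1
 t=3.5 now [ 0.4967 -0.405   0.0862] th -4.5 tiltz -1.0000 op 0.0490 | turn z -1.666 rad (-95.5deg) then shift dx 225.6 dy -33.8 dz -13.8 horiz 228
```

```bash
python3 -m crank '[[-15.7,-35.9,-5,0,0,0,-1],[-15.7,-35.9,-5,0,0,0,-1],[-15.7,-35.9,-5,0,0,0,-1],[-15.7,-35.9,0,0,0,0,-1],[-15.7,-35.9,0,0,0,0,-1],[-15.7,-35.9,0,0,0,0,-1],[-15.7,-35.9,0,0,0,0,-1],[0,0,0,0,0,-0.1178,-1],[0,0,0,0,0,-0.1178,-1],[0,0,0,0,0,-0.1178,-1]]'
python3 -m crank '[[0,0,0,0,0,-0.1178,-1],[0,0,0,0,0,-0.1178,-1],[0,0,0,0,0,-0.1178,-1],[0,0,0,0,0,-0.1178,-1],[0,0,0,0,0,-0.1178,-1],[0,0,0,0,0,-0.1178,-1],[0,0,0,0,0,-0.1178,-1],[0,0,0,0,0,-0.1178,-1],[0,0,0,0,0,-0.1178,-1],[0,0,0,0,0,-0.1178,-1]]'
python3 -m crank '[[0,0,0,0,0,-0.1178,-1],[0,0,0,0,0,0,-1],[0,0,0,0,0,0,-1],[0,0,0,0,0,0,-1],[0,0,0,0,0,0,-1],[0,0,0,0,0,0,-1],[0,0,0,0,0,0,-1],[0,0,0,0,0,0,-1],[0,0,0,0,0,0,-1],[0,0,0,0,0,0,-1]]' >/dev/null
python3 - <<'E'
from h import *
go(.4065,-.146,.0145,90)
im=snap("w2");from station import get_image
t=get_image("top")[:,:,::-1];cv2.imwrite("pics/top2.png",t)
a=cv2.resize(t[130:330,160:460],None,fx=2.6,fy=2.6,interpolation=cv2.INTER_CUBIC);cv2.imwrite("pics/top2c.png",a)
E
```

```text
t: 4.37
tool_pos: [0.4085, -0.1471, 0.1041]
tool_rot: [3.11, 0.442, 0.001]
contact_force: [0.8, -0.7, -1.4]
opening: 0.0494
grip_force: 64.1
t: 5.2
tool_pos: [0.4086, -0.1478, 0.104]
tool_rot: [2.342, 2.094, 0.0]
contact_force: [0.1, -0.0, -1.7]
opening: 0.0489
grip_force: 64.1
 t=6.0 now [ 0.4088 -0.148   0.1033] th 90.0 tiltz -1.0000 op 0.0489 | turn z 0.000 rad (0.0deg) then shift dx 2.0 dy -2.3 dz 88.8 horiz 3
```

View pics/w2.png

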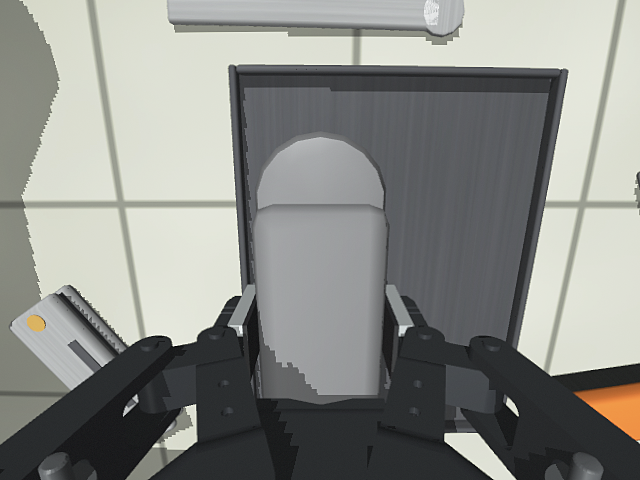

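Run:
```python
from h import *
P=pose("w2");W=lambda p:ray("wrist",p,P)
for p in[(231,67),(567,71),(240,245),(514,345)]: print(onz(W(p),.016)[:2])
for p in[(259,205),(386,205)]: print("block",onz(W(p),.133)[:2])
im=cv2.imread("pics/w1.png");print(im[430:436,1].tolist()[:1])
```

```text
[ 0.3536 -0.0353]
[ 0.5595 -0.0366]
[ 0.352  -0.1487]
[ 0.5561 -0.229 ]
block [ 0.3878 -0.0979]
block [ 0.4297 -0.0979]
[[23, 22, 21]]
```

```bash
python3 -m crank '[[5,0,20,0,0,0,-1],[0,0,25,0,0,0,-1],[0,0,22,0,0,0,-1],[0,0,12,0,0,0,-1],[0,0,6,0,0,0,-1],[0,0,3,0,0,0,-1],[0,0,1,0,0,0,-1],[0,0,0,0,0,0,-1],[0,0,0,0,0,0,-1],[0,0,0,0,0,0,-1]]'
python3 -m crank '[[0,0,0,0,0,0,0.4],[0,0,0,0,0,0,0.4],[0,0,0,0,0,0,0.4],[0,0,0,0,0,0,0.4],[0,0,0,0,0,0,0.4],[0,0,-10,0,0,0,0.4],[0,0,-25,0,0,0,0.4],[0,0,-38,0,0,0,0.4],[0,0,-38,0,0,0,1],[0,0,-38,0,0,0,1]]'
python3 - <<'E'
from h import *
snap("w3");go(.6557,.2763,.2,90)
E
```

```text
t: 6.97
tool_pos: [0.4087, -0.1427, 0.0164]
tool_rot: [-2.218, -2.22, 0.001]
contact_force: [-9.7, 5.3, 13.8]
opening: 0.0494
grip_force: 66.0
t: 7.8
tool_pos: [0.4083, -0.1427, 0.1654]
tool_rot: [-2.221, -2.222, 0.0]
contact_force: [0.9, 0.0, 1.0]
opening: 0.0814
grip_force: 0.0
 t=7.8 now [ 0.4127 -0.1451  0.1748] th 90.0 tiltz -0.9999 op 0.0852 | turn z 0.000 rad (0.0deg) then shift dx 421.4 dy 243.0 dz -25.2 horiz 486
```

View pics/w3.png

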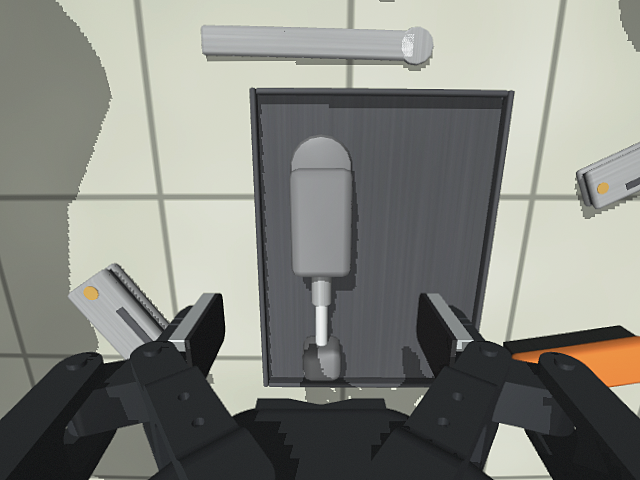

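tree_out lies flat in the tray at about (322,250) with its heel still out (rod visible). Next is the tin.

```bash
python3 -m crank '[[32.4,18.7,-5,0,0,0,1],[32.4,18.7,-5,0,0,0,1],[32.4,18.7,-5,0,0,0,1],[32.4,18.7,-5,0,0,0,1],[32.4,18.7,-5,0,0,0,1],[32.4,18.7,0,0,0,0,1],[32.4,18.7,0,0,0,0,1],[32.4,18.7,0,0,0,0,1],[32.4,18.7,0,0,0,0,1],[32.4,18.7,0,0,0,0,1]]'
python3 -m crank '[[32.4,18.7,0,0,0,0,1],[32.4,18.7,0,0,0,0,1],[32.4,18.7,0,0,0,0,1],[0,0,0,0,0,0,1],[0,0,0,0,0,0,1],[0,0,0,0,0,0,1],[0,0,0,0,0,0,1],[0,0,0,0,0,0,1],[0,0,0,0,0,0,1],[0,0,0,0,0,0,1]]'
python3 - <<'E'
from h import *
im=snap("w4");g=cv2.cvtColor(im,6)
c=cv2.HoughCircles(cv2.medianBlur(g,3),cv2.HOUGH_GRADIENT,1.5,60,param1=120,param2=40,minRadius=15,maxRadius=50)
P=pose("w4")
for x,y,r in (c[0] if c is not None else [])[:5]:
    X,e=tri([ray("wrist",(x,y),P),ray("top",(195,166.2))]);print(x,y,r,onz(ray("wrist",(x,y),P),.025),"tri",X,e)
go(.6557,.2763,.006,90)
E
```

```text
t: 8.68
tool_pos: [0.5964, 0.183, 0.1887]
tool_rot: [2.221, 2.222, 0.0]
contact_force: [0.0, -0.7, 0.3]
opening: 0.0854
grip_force: 0.0
t: 9.52
tool_pos: [0.6518, 0.2775, 0.1889]
tool_rot: [2.222, 2.22, 0.001]
contact_force: [0.2, 0.4, -1.4]
opening: 0.0855
grip_force: 0.0
326.25 218.25 31.95 [0.6561 0.278  0.025 ] tri [0.6567 0.2758 0.0167] [np.float64(0.49783716137261264), np.float64(0.4978371613725421)]
549.75 161.25 34.2 [0.8512 0.329  0.025 ] tri [0.654  0.2867 0.2325] [np.float64(77.61407372711797), np.float64(77.61407372711793)]
203.25 347.25 45.75 [0.5313 0.1435 0.025 ] tri [0.6038 0.242  0.1838] [np.float64(13.181028102835292), np.float64(13.181028102835471)]
375.75 402.75 40.800003 [0.7101 0.0748 0.025 ] tri [0.6456 0.2327 0.192 ] [np.float64(31.89643615708669), np.float64(31.89643615708682)]
432.75 48.75 39.15 [0.7409 0.4171 0.025 ] tri [ 0.7432  0.3847 -0.1426] [np.float64(79.1364112530953), np.float64(79.13641125309523)]
 t=9.6 now [0.6518 0.2776 0.1887] th 90.0 tiltz -1.0000 op 0.0851 | turn z -0.001 rad (-0.0deg) then shift dx -1.3 dy 3.9 dz 182.7 horiz 4
```

View pics/w4.png

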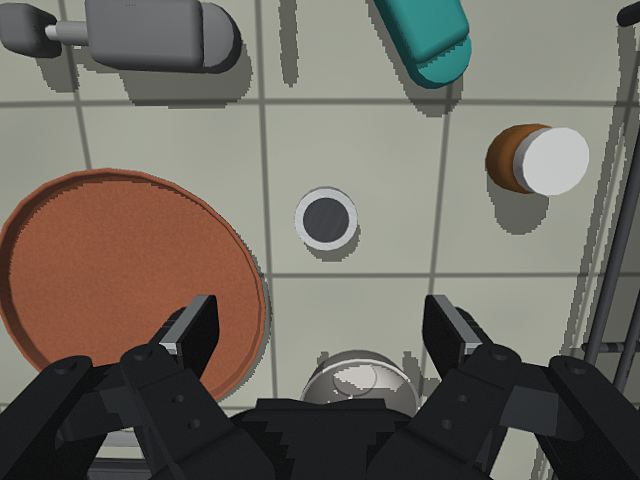

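The tin is at (326,218), 58 mm across by the scale. The bowl is well clear of it. Grasp it now.

```bash
python3 -m crank '[[-0.5,4.5,30,0,0,0,1],[0,0,38,0,0,0,1],[0,0,38,0,0,0,1],[0,0,38,0,0,0,1],[0,0,22,0,0,0,1],[0,0,11,0,0,0,1],[0,0,6,0,0,0,1],[0,0,0,0,0,0,1],[0,0,0,0,0,0,-1],[0,0,0,0,0,0,-1]]' 50
python3 -m crank '[[0,0,0,0,0,0,-1],[0,0,0,0,0,0,-1],[0,0,0,0,0,0,-1],[0,0,0,0,0,0,-1],[0,0,0,0,0,0,-1],[0,0,-5,0,0,0,-1],[0,0,-20,0,0,0,-1],[0,0,-35,0,0,0,-1],[0,0,-35,0,0,0,-1],[0,0,-30,0,0,0,-1]]'
python3 - <<'E'
from h import *
go(.5015,-.116,.05,90)
E
```

```text
t: 10.4
tool_pos: [0.6583, 0.2783, 0.0083]
tool_rot: [2.22, 2.22, 0.006]
contact_force: [-0.1, -0.1, -0.4]
opening: 0.0641
grip_force: 0.0
t: 11.23
tool_pos: [0.6563, 0.2778, 0.1325]
tool_rot: [2.221, 2.222, 0.001]
contact_force: [1.1, 0.0, 0.1]
opening: 0.0544
grip_force: 53.1
 t=11.2 now [0.6563 0.2778 0.1325] th 90.0 tiltz -1.0000 op 0.0544 | turn z 0.000 rad (0.0deg) then shift dx -393.8 dy -154.8 dz 82.5 horiz 423
```

```bash
python3 -m crank '[[-35.8,-14.1,0,0,0,0,-1],[-35.8,-14.1,0,0,0,0,-1],[-35.8,-14.1,0,0,0,0,-1],[-35.8,-14.1,0,0,0,0,-1],[-35.8,-14.1,0,0,0,0,-1],[-35.8,-14.1,0,0,0,0,-1],[-35.8,-14.1,0,0,0,0,-1],[-35.8,-14.1,0,0,0,0,-1],[-35.8,-14.1,0,0,0,0,-1],[-35.8,-14.1,0,0,0,0,-1]]'
python3 -m crank '[[-35.8,-14.1,0,0,0,0,-1],[0,0,0,0,0,0,-1],[0,0,0,0,0,0,-1],[0,0,0,0,0,0,-1],[0,0,20,0,0,0,-1],[0,0,25,0,0,0,-1],[0,0,20,0,0,0,-1],[0,0,0,0,0,0,-1],[0,0,0,0,0,0,-1],[0,0,0,0,0,0,-1]]'
python3 - <<'E'
from h import *
go(.5015,-.116,.012,90)
E
```

```text
t: 12.07
tool_pos: [0.5142, -0.0816, 0.1306]
tool_rot: [2.22, 2.222, 0.0]
contact_force: [-0.1, 0.4, -0.6]
opening: 0.0547
grip_force: 53.2
t: 12.9
tool_pos: [0.5024, -0.1155, 0.0665]
tool_rot: [2.219, 2.222, 0.001]
contact_force: [0.5, 0.3, -0.1]
opening: 0.055
grip_force: 53.2
 t=12.9 now [ 0.5024 -0.1155  0.0665] th 90.1 tiltz -1.0000 op 0.0550 | turn z 0.002 rad (0.1deg) then shift dx -0.5 dy -0.9 dz 54.5 horiz 1
```

```bash
python3 -m crank '[[0,0,25,0,0,0,-1],[0,0,17,0,0,0,-1],[0,0,8,0,0,0,-1],[0,0,4,0,0,0,-1],[0,0,1,0,0,0,-1],[0,0,0,0,0,0,-1],[0,0,0,0,0,0,-1],[0,0,0,0,0,0,-1],[0,0,0,0,0,0,-1],[0,0,0,0,0,0,-1]]'
python3 -m crank '[[0,0,0,0,0,0,0.6],[0,0,0,0,0,0,0.6],[0,0,0,0,0,0,0.6],[0,0,0,0,0,0,0.6],[0,0,0,0,0,0,0.6],[0,0,-10,0,0,0,0.6],[0,0,-25,0,0,0,0.6],[0,0,-38,0,0,0,0.6],[0,0,-38,0,0,0,1],[0,0,-38,0,0,0,1]]'
python3 - <<'E'
from h import *
go(.6857,-.0927,.2,26.3)
E
```

```text
t: 13.73
tool_pos: [0.502, -0.116, 0.0138]
tool_rot: [-2.22, -2.222, 0.001]
contact_force: [-9.8, 3.8, 13.8]
opening: 0.0549
grip_force: 54.5
t: 14.57
tool_pos: [0.5008, -0.1159, 0.1612]
tool_rot: [-2.221, -2.221, 0.0]
contact_force: [1.0, -1.3, -0.1]
opening: 0.0854
grip_force: 0.0
 t=14.6 now [ 0.5008 -0.1159  0.1612] th 90.0 tiltz -1.0000 op 0.0854 | turn z 1.112 rad (63.7deg) then shift dx 176.0 dy 61.1 dz -38.8 horiz 186
```

```bash
python3 -m crank '[[0,0,-4,0,0,0.1112,1],[0,0,-4,0,0,0.1112,1],[0,0,-4,0,0,0.1112,1],[0,0,-4,0,0,0.1112,1],[0,0,-4,0,0,0.1112,1],[0,0,-4,0,0,0.1112,1],[0,0,-4,0,0,0.1112,1],[0,0,-4,0,0,0.1112,1],[0,0,-4,0,0,0.1112,1],[0,0,0,0,0,0.1112,1]]' >/dev/null
python3 -m crank '[[35.2,12.2,0,0,0,0,1],[35.2,12.2,0,0,0,0,1],[35.2,12.2,0,0,0,0,1],[35.2,12.2,0,0,0,0,1],[35.2,12.2,0,0,0,0,1],[0,0,0,0,0,0,1],[0,0,0,0,0,0,1],[0,0,0,0,0,0,1],[0,0,0,0,0,0,1],[0,0,0,0,0,0,1]]'
python3 - <<'E'
from h import *
snap("w5");go(.6857,-.0927,.004,26.3)
E
```

```text
t: 16.23
tool_pos: [0.6854, -0.093, 0.1964]
tool_rot: [3.059, 0.714, 0.001]
contact_force: [0.1, 0.0, 0.2]
opening: 0.0856
grip_force: 0.0
 t=16.3 now [ 0.6854 -0.093   0.1964] th 26.3 tiltz -1.0000 op 0.0853 | turn z -0.001 rad (-0.0deg) then shift dx 0.4 dy -0.2 dz 192.4 horiz 0
```

View pics/w5.png

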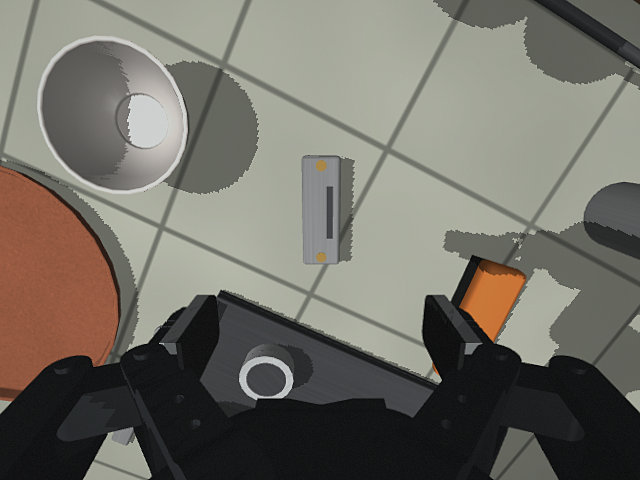

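The wrist view shows the small multi-tool straight in the tool frame. Its rivets are at (321,166) and (321,257), and its ends are at rows 156 and 264, which gives about 105 mm.

Run:
```python
from h import *
P=pose("w5");r=ray("wrist",(321,211),P)
print(tri([r,ray("top",(350.6,158.75))]),onz(r,.018))
a=onz(ray("wrist",(321,156),P),.018)-onz(ray("wrist",(321,264),P),.018);print(np.linalg.norm(a))
c=onz(r,.018);go(c[0],c[1],.003,26.3)
b=onz(ray("wrist",(113,115),P),.055);print("bowl",b)
```

```text
(array([ 0.6867, -0.0932,  0.0138]), [np.float64(1.4603293410083815), np.float64(1.4603293410083675)]) [ 0.6876 -0.0914  0.018 ]
0.10382641849940957
 t=16.3 now [ 0.6854 -0.093   0.1964] th 26.3 tiltz -1.0000 op 0.0853 | turn z -0.001 rad (-0.0deg) then shift dx 2.7 dy -0.5 dz 193.4 horiz 3
bowl [0.6915 0.0919 0.055 ]
```

```bash
python3 -m crank '[[2.5,-0.5,30,0,0,0,1],[0,0,38,0,0,0,1],[0,0,38,0,0,0,1],[0,0,38,0,0,0,1],[0,0,26,0,0,0,1],[0,0,14,0,0,0,1],[0,0,7,0,0,0,1],[0,0,2.5,0,0,0,1],[0,0,0,0,0,0,-1],[0,0,0,0,0,0,-1]]' 60
python3 -m crank '[[0,0,0,0,0,0,-1],[0,0,0,0,0,0,-1],[0,0,0,0,0,0,-1],[0,0,0,0,0,0,-1],[0,0,0,0,0,0,-1],[0,0,0,0,0,0,-1],[0,0,0,0,0,0,-1],[0,0,0,0,0,0,-1],[0,0,0,0,0,0,-1],[0,0,0,0,0,0,-1]]'
python3 -m crank '[[0,0,-5,0,0,0,-1],[0,0,-20,0,0,0,-1],[0,0,-35,0,0,0,-1],[0,0,-35,0,0,0,-1],[0,0,-25,0,0,0,-1],[0,0,0,0,0,0,-1],[0,0,0,0,0,0,-1],[0,0,0,0,0,0,-1],[0,0,0,0,0,0,-1],[0,0,0,0,0,0,-1]]'
python3 - <<'E'
from h import *
go(.505,-.235,.04,90)
E
```

```text
t: 17.12
tool_pos: [0.69, -0.0917, 0.0046]
tool_rot: [3.057, 0.714, 0.006]
contact_force: [0.6, -0.1, -0.0]
opening: 0.0638
grip_force: 0.0
t: 17.95
tool_pos: [0.6898, -0.0917, 0.0041]
tool_rot: [3.058, 0.714, 0.005]
contact_force: [0.4, 0.6, 6.2]
opening: 0.0342
grip_force: 61.1
t: 18.78
tool_pos: [0.6864, -0.0908, 0.1184]
tool_rot: [-3.057, -0.714, 0.007]
contact_force: [-0.0, 0.1, -2.4]
opening: 0.0342
grip_force: 60.3
 t=18.8 now [ 0.6864 -0.0908  0.1184] th 26.3 tiltz -1.0000 op 0.0342 | turn z -1.112 rad (-63.7deg) then shift dx -144.2 dy -181.4 dz 78.4 horiz 232
```

```bash
python3 -m crank '[[0,0,0,0,0,-0.1112,-1],[0,0,0,0,0,-0.1112,-1],[0,0,0,0,0,-0.1112,-1],[0,0,0,0,0,-0.1112,-1],[0,0,0,0,0,-0.1112,-1],[0,0,0,0,0,-0.1112,-1],[0,0,0,0,0,-0.1112,-1],[0,0,0,0,0,-0.1112,-1],[0,0,0,0,0,-0.1112,-1],[0,0,0,0,0,-0.1112,-1]]' >/dev/null
python3 -m crank '[[-22.9,-30.2,0,0,0,0,-1],[-22.9,-30.2,0,0,0,0,-1],[-22.9,-30.2,0,0,0,0,-1],[-22.9,-30.2,0,0,0,0,-1],[-22.9,-30.2,0,0,0,0,-1],[-22.9,-30.2,0,0,0,0,-1],[0,0,0,0,0,0,-1],[0,0,0,0,0,0,-1],[0,0,20,0,0,0,-1],[0,0,30,0,0,0,-1]]'
python3 -m crank '[[0,0,20,0,0,0,-1],[0,0,0,0,0,0,-1],[0,0,0,0,0,0,-1],[0,0,0,0,0,0,-1],[0,0,0,0,0,0,-1],[0,0,0,0,0,0,-1],[0,0,0,0,0,0,-1],[0,0,0,0,0,0,-1],[0,0,0,0,0,0,-1],[0,0,0,0,0,0,-1]]' >/dev/null
python3 - <<'E'
from h import *
go(.505,-.228,.009,90)
E
```

```text
t: 20.45
tool_pos: [0.5102, -0.2299, 0.0747]
tool_rot: [2.215, 2.217, 0.004]
contact_force: [1.5, -0.3, -1.9]
opening: 0.0342
grip_force: 60.9
 t=21.3 now [ 0.507  -0.2287  0.052 ] th 90.0 tiltz -1.0000 op 0.0344 | turn z 0.000 rad (0.0deg) then shift dx 0.7 dy -2.0 dz 43.0 horiz 2
```

```bash
python3 -m crank '[[0,0,20,0,0,0,-1],[0,0,12,0,0,0,-1],[0,0,6,0,0,0,-1],[0,0,3,0,0,0,-1],[0,0,2,0,0,0,-1],[0,0,1,0,0,0,-1],[0,0,0,0,0,0,-1],[0,0,0,0,0,0,-1],[0,0,0,0,0,0,-1],[0,0,0,0,0,0,-1]]'
python3 -m crank '[[0,0,0,0,0,0,0.2],[0,0,0,0,0,0,0.2],[0,0,0,0,0,0,0.2],[0,0,0,0,0,0,0.2],[0,0,0,0,0,0,0.2],[0,0,-10,0,0,0,0.2],[0,0,-25,0,0,0,0.2],[0,0,-38,0,0,0,0.2],[0,0,-38,0,0,0,1],[0,0,-38,0,0,0,1]]'
python3 - <<'E'
from h import *
from station import get_image
go(.5144,.430,.2,0)
t=get_image("top")[:,:,::-1];s=get_image("scene")[:,:,::-1]
a=cv2.resize(t[190:310,310:460],None,fx=4,fy=4,interpolation=2);b=cv2.resize(s[150:290,180:340],(550,480),interpolation=2)
a=cv2.resize(a,(600,480));cv2.imwrite("pics/tray.png",cv2.resize(np.hstack([a,b]),(800,334)))
E
```

```text
t: 22.12
tool_pos: [0.5067, -0.2285, 0.0091]
tool_rot: [-2.22, -2.221, 0.001]
contact_force: [-5.5, 3.0, 6.9]
opening: 0.0346
grip_force: 61.7
t: 22.95
tool_pos: [0.5066, -0.2284, 0.1589]
tool_rot: [-2.221, -2.221, 0.0]
contact_force: [0.9, -0.5, -0.3]
opening: 0.0733
grip_force: 0.0
 t=22.9 now [ 0.5066 -0.2284  0.1589] th 90.0 tiltz -1.0000 op 0.0733 | turn z 1.571 rad (90.0deg) then shift dx 7.8 dy -658.4 dz -41.1 horiz 658
```

View pics/tray.png

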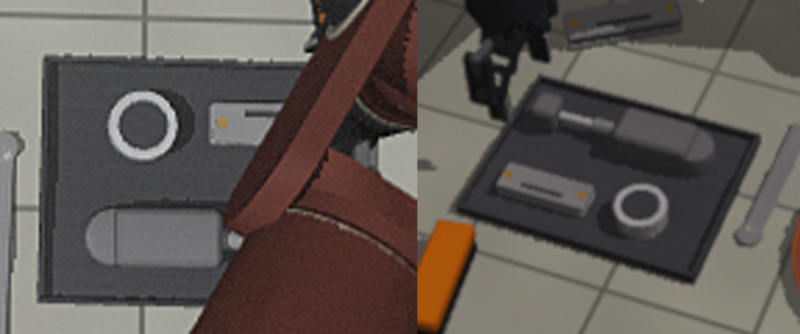

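Tray kit: in the scene crop, the tree with its rod out, the multi-tool and the tin all lie flat inside. Next is tree_in.

```bash
python3 -m crank '[[0,0,-8,0,0,0.1208,1],[0,0,-8,0,0,0.1208,1],[0,0,-8,0,0,0.1208,1],[0,0,-8,0,0,0.1208,1],[0,0,-8,0,0,0.1208,1],[0,0,0,0,0,0.1208,1],[0,0,0,0,0,0.1208,1],[0,0,0,0,0,0.1208,1],[0,0,0,0,0,0.1208,1],[0,0,0,0,0,0.1208,1]]' >/dev/null
python3 -m crank '[[0,0,0,0,0,0.1208,1],[0,0,0,0,0,0.1208,1],[0,0,0,0,0,0.1208,1],[0.5,-38.7,0,0,0,0,1],[0.5,-38.7,0,0,0,0,1],[0.5,-38.7,0,0,0,0,1],[0.5,-38.7,0,0,0,0,1],[0.5,-38.7,0,0,0,0,1],[0.5,-38.7,0,0,0,0,1],[0.5,-38.7,0,0,0,0,1]]'
python3 -m crank '[[0.5,-38.7,0,0,0,0,1],[0.5,-38.7,0,0,0,0,1],[0.5,-38.7,0,0,0,0,1],[0.5,-38.7,0,0,0,0,1],[0.5,-38.7,0,0,0,0,1],[0.5,-38.7,0,0,0,0,1],[0.5,-38.7,0,0,0,0,1],[0.5,-38.7,0,0,0,0,1],[0.5,-38.7,0,0,0,0,1],[0.5,-38.7,0,0,0,0,1]]'
python3 -m crank '[[0,0,0,0,0,0,1],[0,0,0,0,0,0,1],[0,0,0,0,0,0,1],[0,0,0,0,0,0,1],[0,0,0,0,0,0,1],[0,0,0,0,0,0,1],[0,0,0,0,0,0,1],[0,0,0,0,0,0,1],[0,0,0,0,0,0,1],[0,0,0,0,0,0,1]]' >/dev/null
python3 - <<'E'
from h import *
snap("w6");go(.5144,.430,.2,0)
E
```

```text
t: 24.72
tool_pos: [0.5099, 0.044, 0.1972]
tool_rot: [3.142, 0.001, 0.001]
contact_force: [0.3, 0.1, -0.7]
opening: 0.0855
grip_force: 0.0
t: 25.55
tool_pos: [0.5146, 0.4312, 0.197]
tool_rot: [3.142, 0.001, 0.0]
contact_force: [0.3, -0.1, 0.6]
opening: 0.0853
grip_force: 0.0
 t=26.4 now [0.5151 0.4291 0.1969] th 0.0 tiltz -1.0000 op 0.0854 | turn z 0.000 rad (0.0deg) then shift dx -0.7 dy -0.9 dz -3.1 horiz 1
```

View pics/w6.png

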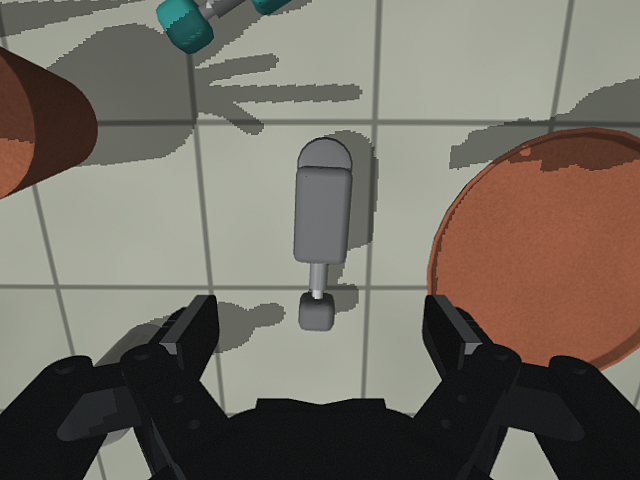

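tree_in: forefoot top corners are near (297,168), (352,168), (294,261) and (349,263), and the heel is at (316,311). It has a short rod, so its heel is pushed in.

Run:
```python
from h import *
P=pose("w6");W=lambda p:ray("wrist",p,P)
c=onz(W((323,215)),.04);h=onz(W((316.5,311)),.036)
print(tri([W((323,215)),ray("top",(124.5,223.5))]),c,h,"ang",np.degrees(np.arctan2(*(c-h)[1::-1])))
a=onz(W((324.5,168)),.04)-onz(W((321.5,262)),.04);print(np.linalg.norm(a),np.degrees(np.arctan2(a[1],a[0])))
go(c[0],c[1],.008,-2.5)
for p in[(429,280),(590,130),(434,240),(440,320)]: print("saucer rim",np.hypot(*(onz(W(p),.016)[:2]-[.4566,.1823])))
```

```text
(array([0.5152, 0.4275, 0.027 ]), [np.float64(0.13331686203307966), np.float64(0.1333168620330319)]) [0.5182 0.4275 0.04  ] [0.4218 0.4336 0.036 ] ang -3.610268211004353
0.08501453349099908 -1.6632057067853434
 t=26.4 now [0.5151 0.4291 0.1969] th 0.0 tiltz -1.0000 op 0.0854 | turn z 0.044 rad (2.5deg) then shift dx 3.2 dy 1.5 dz 188.9 horiz 4
saucer rim 0.13832386019294798
saucer rim 0.1353196499503212
saucer rim 0.14031273321845208
saucer rim 0.13450653814612284
```

```bash
python3 -m crank '[[0,0,0,0,0,0.045,1],[-4,1.5,30,0,0,0,1],[0,0,38,0,0,0,1],[0,0,38,0,0,0,1],[0,0,38,0,0,0,1],[0,0,27,0,0,0,1],[0,0,13,0,0,0,1],[0,0,5,0,0,0,1],[0,0,0,0,0,0,1],[0,0,0,0,0,0,-1]]' 60
python3 -m crank '[[0,0,0,0,0,0,-1],[0,0,0,0,0,0,-1],[0,0,0,0,0,0,-1],[0,0,0,0,0,0,-1],[0,0,0,0,0,0,-1],[0,0,0,0,0,0,-1],[0,0,-5,0,0,0,-1],[0,0,-15,0,0,0,-1],[0,0,-25,0,0,0,-1],[0,0,-35,0,0,0,-1]]'
python3 -m crank '[[0,0,0,0,0,0,-1],[0,0,0,0,0,0,-1],[0,0,0,0,0,0,-1],[0,0,0,0,0,0,-1],[0,0,0,0,0,0,-1],[0,0,0,0,0,0,-1],[0,0,0,0,0,0,-1],[0,0,0,0,0,0,-1],[0,0,0,0,0,0,-1],[0,0,0,0,0,0,-1]]'
python3 - <<'E'
from h import *
go(.4736,.2245,.05,0)
E
```

```text
t: 27.27
tool_pos: [0.5124, 0.4289, 0.01]
tool_rot: [-3.139, 0.07, -0.004]
contact_force: [0.2, -0.5, 1.4]
opening: 0.0755
grip_force: 0.0
t: 28.1
tool_pos: [0.5084, 0.4262, 0.0853]
tool_rot: [3.136, -0.07, -0.01]
contact_force: [0.3, 0.3, -2.7]
opening: 0.0492
grip_force: 64.3
t: 28.93
tool_pos: [0.511, 0.4279, 0.0876]
tool_rot: [3.141, -0.07, -0.0]
contact_force: [-0.3, 0.9, -1.2]
opening: 0.049
grip_force: 64.4
 t=28.9 now [0.511  0.4279 0.0876] th -2.5 tiltz -1.0000 op 0.0490 | turn z -0.044 rad (-2.5deg) then shift dx -37.4 dy 203.4 dz 37.6 horiz 207
```

```bash
python3 -m crank '[[0,0,-10,0,0,-0.044,-1],[-6.2,33.9,0,0,0,0,-1],[-6.2,33.9,0,0,0,0,-1],[-6.2,33.9,0,0,0,0,-1],[-6.2,33.9,0,0,0,0,-1],[-6.2,33.9,0,0,0,0,-1],[-6.2,33.9,0,0,0,0,-1],[0,0,0,0,0,0,-1],[0,0,0,0,0,0,-1],[0,0,0,0,0,0,-1]]'
python3 -m crank '[[0,0,20,0,0,0,-1],[0,0,30,0,0,0,-1],[0,0,18,0,0,0,-1],[0,0,8,0,0,0,-1],[0,0,4,0,0,0,-1],[0,0,2,0,0,0,-1],[0,0,1,0,0,0,-1],[0,0,0,0,0,0,-1],[0,0,0,0,0,0,-1],[0,0,0,0,0,0,-1]]'
python3 - <<'E'
from h import *
print(ctrl.get_obs()["contact_force"])
go(.4736,.2245,.0155,0)
E
```

```text
t: 29.77
tool_pos: [0.4741, 0.2247, 0.0983]
tool_rot: [-3.141, 0.001, -0.002]
contact_force: [-0.8, -0.3, -1.1]
opening: 0.0489
grip_force: 64.3
t: 30.6
tool_pos: [0.4746, 0.2248, 0.0158]
tool_rot: [-3.141, 0.001, -0.003]
contact_force: [-0.4, 0.3, 0.2]
opening: 0.0488
grip_force: 64.4
[-0.447   0.3467  0.1519]
 t=30.6 now [0.4746 0.2248 0.0158] th -0.0 tiltz -1.0000 op 0.0488 | turn z -0.000 rad (-0.0deg) then shift dx -1.0 dy 0.3 dz 0.3 horiz 1
```

```bash
python3 -m crank '[[0,0,1,0,0,0,-1],[0,0,0.5,0,0,0,-1],[0,0,0,0,0,0,-1],[0,0,0,0,0,0,0.4],[0,0,0,0,0,0,0.4],[0,0,0,0,0,0,0.4],[0,0,0,0,0,0,0.4],[0,0,0,0,0,0,0.4],[0,0,-10,0,0,0,0.4],[0,0,-25,0,0,0,0.4]]'
python3 -m crank '[[0,0,-38,0,0,0,0.4],[0,0,-38,0,0,0,0.4],[0,0,-38,0,0,0,1],[0,0,-25,0,0,0,1],[0,0,0,0,0,0,1],[0,0,0,0,0,0,1],[0,0,0,0,0,0,1],[0,0,0,0,0,0,1],[0,0,0,0,0,0,1],[0,0,0,0,0,0,1]]'
python3 - <<'E'
from h import *
snap("w7");go(.655,-.283,.2,7.8)
E
```

```text
t: 31.43
tool_pos: [0.4706, 0.2235, 0.0453]
tool_rot: [3.139, -0.001, -0.012]
contact_force: [-0.5, 0.1, -0.3]
opening: 0.0599
grip_force: 0.0
t: 32.27
tool_pos: [0.4729, 0.2243, 0.1856]
tool_rot: [3.141, -0.001, -0.005]
contact_force: [-0.9, 0.7, -0.5]
opening: 0.0857
grip_force: 0.0
 t=32.3 now [0.473  0.2243 0.1859] th -0.0 tiltz -1.0000 op 0.0854 | turn z -0.137 rad (-7.8deg) then shift dx 111.4 dy 527.3 dz -14.1 horiz 539
```

```bash
python3 -m crank '[[0,0,-7,0,0,-0.0685,1],[0,0,-7,0,0,-0.0685,1],[8,37.7,0,0,0,0,1],[8,37.7,0,0,0,0,1],[8,37.7,0,0,0,0,1],[8,37.7,0,0,0,0,1],[8,37.7,0,0,0,0,1],[8,37.7,0,0,0,0,1],[8,37.7,0,0,0,0,1],[8,37.7,0,0,0,0,1]]' >/dev/null
python3 -m crank '[[8,37.7,0,0,0,0,1],[8,37.7,0,0,0,0,1],[8,37.7,0,0,0,0,1],[8,37.7,0,0,0,0,1],[8,37.7,0,0,0,0,1],[8,37.7,0,0,0,0,1],[0,0,0,0,0,0,1],[0,0,0,0,0,0,1],[0,0,0,0,0,0,1],[0,0,0,0,0,0,1]]'
python3 - <<'E'
from h import *
im=snap("w8");go(.655,-.283,.008,7.8)
a=cv2.imread("pics/w7.png")[60:460,120:620]
cv2.imwrite("pics/m78.png",np.vstack([cv2.resize(a,(400,320)),im[80:330,120:520]]))
E
```

```text
t: 33.98
tool_pos: [0.6563, -0.2818, 0.201]
tool_rot: [-3.133, -0.216, 0.001]
contact_force: [0.5, 0.9, 0.1]
opening: 0.0854
grip_force: 0.0
 t=34.0 now [ 0.6564 -0.2816  0.2013] th 7.9 tiltz -1.0000 op 0.0856 | turn z 0.002 rad (0.1deg) then shift dx -1.6 dy 1.2 dz 193.3 horiz 2
```

View pics/m78.png

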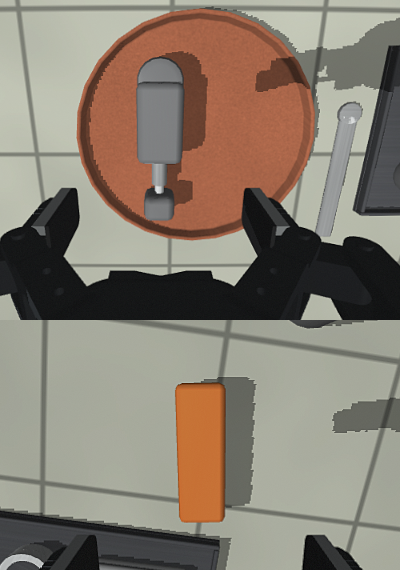

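tree_in lies flat in the saucer with its heel still in. The brush's orange top is at w8 pixels (296–344, 143–281), almost straight in the tool frame.

Run:
```python
from h import *
P=pose("w8");im=cv2.imread("pics/w8.png");h=cv2.cvtColor(im,40)
m=((h[...,0]>8)&(h[...,0]<20)&(h[...,1]>140)).astype('u1')
c=max(cv2.findContours(m,0,2)[0],key=cv2.contourArea)
p=np.array([onz(ray("wrist",x,P),.04)[:2] for x in c[:,0].astype(float)]).astype('f4')
(b,s,a)=cv2.minAreaRect(p*1000);print(b,s,a)
M=cv2.moments(c);u=(M["m10"]/M["m00"],M["m01"]/M["m00"]);t=cv2.imread("pics/top0.png");h=cv2.cvtColor(t,40)
m=((h[...,0]>8)&(h[...,0]<20)&(h[...,1]>140)).astype('u1');m[:130]=0;m[205:]=0;m[:,:400]=0;m[:,460:]=0
M=cv2.moments(m,True);v=(M["m10"]/M["m00"],M["m01"]/M["m00"]);print(u,v,tri([ray("wrist",u,P),ray("top",v)]))
go(b[0]/1000,b[1]/1000,.012,7)
```

```text
(657.5571899414062, -280.7755126953125) (126.60746002197266, 42.331111907958984) 8.695483207702637
(320.6094463135383, 210.89891244816525) (429.9794319294809, 171.5024485798237) (array([ 0.6582, -0.282 ,  0.0259]), [np.float64(1.6935023472502835), np.float64(1.693502347250284)])
 t=34.0 now [ 0.6564 -0.2816  0.2013] th 7.9 tiltz -1.0000 op 0.0856 | turn z 0.016 rad (0.9deg) then shift dx 1.2 dy -0.7 dz 189.3 horiz 1
```

```bash
python3 -m crank '[[1,-0.7,30,0,0,-0.012,1],[0,0,38,0,0,0,1],[0,0,38,0,0,0,1],[0,0,38,0,0,0,1],[0,0,27,0,0,0,1],[0,0,13,0,0,0,1],[0,0,6,0,0,0,1],[0,0,0,0,0,0,1],[0,0,0,0,0,0,1],[0,0,0,0,0,0,-1]]' 50
python3 -m crank '[[0,0,0,0,0,0,-1],[0,0,0,0,0,0,-1],[0,0,0,0,0,0,-1],[0,0,0,0,0,0,-1],[0,0,0,0,0,0,-1],[0,0,0,0,0,0,-1],[0,0,-5,0,0,0,-1],[0,0,-25,0,0,0,-1],[0,0,-35,0,0,0,-1],[0,0,-35,0,0,0,-1]]'
python3 -m crank '[[0,0,-15,0,0,0,-1],[0,0,0,0,0,0,-1],[0,0,0,0,0,0,-1],[0,0,0,0,0,0,-1],[0,0,0,0,0,0,-1],[0,0,0,0,0,0,-1],[0,0,0,0,0,0,-1],[0,0,0,0,0,0,-1],[0,0,0,0,0,0,-1],[0,0,0,0,0,0,-1]]'
python3 - <<'E'
from h import *
go(.4566,.1365,.12,0)
E
```

```text
t: 34.87
tool_pos: [0.6594, -0.2831, 0.0147]
tool_rot: [3.13, 0.233, 0.007]
contact_force: [0.4, -0.1, 0.0]
opening: 0.0754
grip_force: 0.0
t: 35.7
tool_pos: [0.6556, -0.2813, 0.1095]
tool_rot: [-3.13, -0.233, 0.007]
contact_force: [-0.0, -0.6, -1.0]
opening: 0.0431
grip_force: 52.9
t: 36.53
tool_pos: [0.6574, -0.2823, 0.1261]
tool_rot: [-3.133, -0.233, 0.0]
contact_force: [-0.6, -0.2, -1.8]
opening: 0.0434
grip_force: 53.0
 t=36.5 now [ 0.6574 -0.2823  0.1261] th 8.5 tiltz -1.0000 op 0.0434 | turn z 0.149 rad (8.5deg) then shift dx -200.8 dy -418.8 dz 6.1 horiz 464
```

```bash
python3 -m crank '[[0,0,0,0,0,0.0745,-1],[0,0,0,0,0,0.0745,-1],[-16.7,-34.9,0,0,0,0,-1],[-16.7,-34.9,0,0,0,0,-1],[-16.7,-34.9,0,0,0,0,-1],[-16.7,-34.9,0,0,0,0,-1],[-16.7,-34.9,0,0,0,0,-1],[-16.7,-34.9,0,0,0,0,-1],[-16.7,-34.9,0,0,0,0,-1],[-16.7,-34.9,0,0,0,0,-1]]'
python3 -m crank '[[-16.7,-34.9,0,0,0,0,-1],[-16.7,-34.9,0,0,0,0,-1],[-16.7,-34.9,0,0,0,0,-1],[-16.7,-34.9,0,0,0,0,-1],[0,0,0,0,0,0,-1],[0,0,0,0,0,0,-1],[0,0,20,0,0,0,-1],[0,0,30,0,0,0,-1],[0,0,0,0,0,0,-1],[0,0,0,0,0,0,-1]]'
python3 - <<'E'
from h import *
go(.4566,.1365,.0165,0)
E
```

```text
t: 37.37
tool_pos: [0.5231, -0.0016, 0.1267]
tool_rot: [-3.142, 0.001, -0.002]
contact_force: [-0.5, 0.8, -1.1]
opening: 0.0433
grip_force: 52.9
t: 38.2
tool_pos: [0.4562, 0.1354, 0.0749]
tool_rot: [3.141, -0.003, -0.007]
contact_force: [0.7, 0.9, -0.8]
opening: 0.0432
grip_force: 52.8
 t=38.2 now [0.4562 0.1354 0.0749] th -0.1 tiltz -1.0000 op 0.0432 | turn z -0.002 rad (-0.1deg) then shift dx 0.4 dy -1.1 dz 58.4 horiz 1
```

```bash
python3 -m crank '[[0,0,20,0,0,0,-1],[0,0,20,0,0,0,-1],[0,0,10,0,0,0,-1],[0,0,5,0,0,0,-1],[0,0,2,0,0,0,-1],[0,0,1,0,0,0,-1],[0,0,1,0,0,0,-1],[0,0,0,0,0,0,-1],[0,0,0,0,0,0,-1],[0,0,0,0,0,0,-1]]'
python3 -m crank '[[0,0,0,0,0,0,0.3],[0,0,0,0,0,0,0.3],[0,0,0,0,0,0,0.3],[0,0,0,0,0,0,0.3],[0,0,0,0,0,0,0.3],[0,0,-10,0,0,0,0.3],[0,0,-25,0,0,0,0.3],[0,0,-38,0,0,0,0.3],[0,0,-38,0,0,0,0.3],[0,0,-38,0,0,0,1]]'
python3 -m crank '[[-20,0,-38,0,0,0,1],[-20,0,-20,0,0,0,1],[-20,0,0,0,0,0,1],[-20,0,0,0,0,0,1],[0,0,0,0,0,0,1],[0,0,0,0,0,0,1],[0,0,0,0,0,0,1],[0,0,0,0,0,0,1],[0,0,0,0,0,0,1],[0,0,0,0,0,0,1]]'
python3 - <<'E'
from h import *
from station import get_image
s=get_image("scene")[:,:,::-1];w=snap("w9")
cv2.imwrite("pics/fin.png",np.hstack([cv2.resize(s[130:370,160:480],(400,300),interpolation=2),cv2.resize(w,(400,300))]))
cv2.imwrite("pics/fin2.png",cv2.resize(s[130:370,160:480],(800,600),interpolation=2))
E
```

```text
t: 39.03
tool_pos: [0.4579, 0.1367, 0.0182]
tool_rot: [-3.141, 0.0, -0.002]
contact_force: [-0.4, -0.3, 0.2]
opening: 0.0437
grip_force: 53.2
t: 39.87
tool_pos: [0.4567, 0.1366, 0.1684]
tool_rot: [3.142, -0.001, -0.0]
contact_force: [0.7, 0.2, 0.1]
opening: 0.0661
grip_force: 0.0
t: 40.7
tool_pos: [0.3781, 0.1366, 0.2229]
tool_rot: [3.141, -0.001, -0.001]
contact_force: [0.2, 0.2, 0.6]
opening: 0.0851
grip_force: 0.0
```

View pics/fin.png

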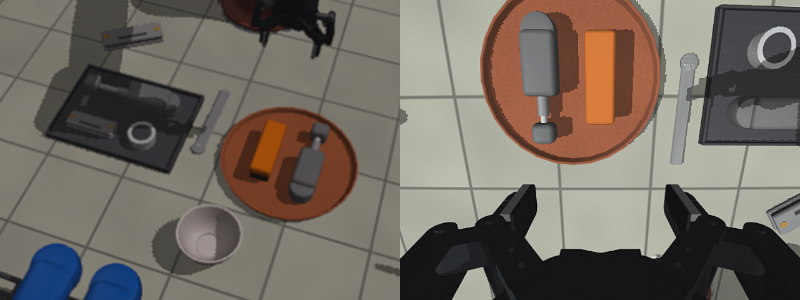

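In the final views, tree_in and the brush lie flat in the saucer, the tray kit is intact and the bowl is untouched. One last close crop to check the heel slides.

Run:
```python
from h import *
from station import get_image
w=cv2.imread("pics/w9.png");w6=cv2.imread("pics/w6.png")
s=get_image("scene")[:,:,::-1]
a=cv2.resize(w[10:250,180:300],(300,600),interpolation=2);b=cv2.resize(w6[130:340,270:375],(250,500),interpolation=2);b=cv2.copyMakeBorder(b,0,100,0,0,0)
c=cv2.resize(s[175:280,190:320],(250,202),interpolation=2);c=cv2.copyMakeBorder(c,0,398,0,0,0)
cv2.imwrite("pics/last.png",np.hstack([a,b,c]))
```

```text
(no output)
```

View pics/last.png

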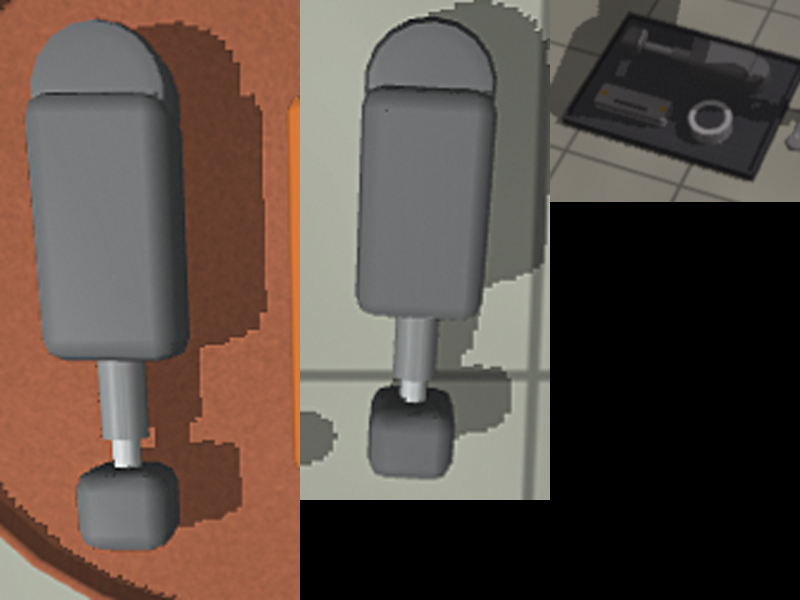

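The tree_in rod shows about 28 px against its 30 mm sleeve at about 78 px, so roughly 10 mm of rod, which is still pushed in. The tree_out rod still shows long in the tray.

```bash
python3 -c "
from station import ctrl
print(ctrl.finish_job())"
```

```text
the job is handed in; nothing more can be done
None
```

Both kits are made up and the job is handed in after about 41 s of robot time: the pulled-out tree, tin and small multi-tool lie flat in the tray; the pushed-in tree and brush lie flat in the saucer; the heel slides are unchanged and the bowl was not moved.

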